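# Find the bowed block cover on the granite plate and reject it

## Robot

A 6-joint arm with a two-finger parallel gripper is mounted at the origin on the work surface. World frame = base frame: x ahead of the robot, y to its left, z up, the work surface at z = 0. Lengths are in m, angles in rad, forces in N, time in s.
With the tool pointing down it reaches from about 0.25 to 0.775 m from the base axis. Payload 4 kg.
Tool frame: the origin (TCP) lies midway between the tips of the shut fingers; the grasp point (between the pads) lies grip_point_offset behind it (grip_point_offset is the distance from the TCP to the grasp point, in m); z points along the fingers, y is the line along which they close (so a half turn about z gives the same grasp; the last joint's range is limited). The gripper opens to 94 mm and grips with 3 to 60 N. Pads are 16 mm wide; open, the fingers measure 119 mm over their backs; the gripper's body (75 mm by 177 mm) begins 78 mm behind the grasp point.
Start: joints at [-1.304, 0.087, 1.371, -0, 1.684, -0.103], TCP at [0.199, -0.513, 0.206] pointing down, gripper open.
Joint ranges: [-3.1, 3.1], [-0.76, 2.03], [0.27, 2.55], [-1.08, 4.22], [0.17, 2.65], [-2.57, 2.57]. Speed limits (rad/s): [2.79, 2.79, 3.14, 3.14, 3.14, 3.14].

## Interface

Orientations are given as [roll, pitch, yaw] about the fixed x, y, z axes, in that order (R = Rz(yaw) Ry(pitch) Rx(roll)).
In Python, from bench import * gives the robot as it stands. The module is installed in compiled form; this text tells all that it offers.
- The arm moves only by the tool apply_moves, never from a script. Its argument "commands" is a list of rows, each a list of 7 numbers: the turn, a rotation vector about the world's x, y, z in rad, then the shift along the world's x, y, z in m, then the opening in per cent of the stroke, from 0 (shut) to 100 (fully open). In form: [[ax, ay, az, x, y, z, jaw], ...]. A call has exactly 5 rows; each row is the pose to reach, as a shift and turn from the pose commanded when the call began; what a row does not reach only later rows make up. A row lasts 1/10 s, in which the tool goes at most 50 mm and 8.59 degrees, less where a joint would pass 70% of its speed; a pose out of reach is approached as far as the arm can. A call with a gripper value outside its range is refused whole. The fingers move at their own pace and stop on an object; the grip force is fixed at half the most. Time passes only in rows, so rows that repeat a pose let the fingers close, or fill a call up. It gives the time, the measured TCP pose, the force, the opening and the grip force at its end, in the units of the state.
- get_obs(): the state, without advancing time (a new reading comes with each control period).
- snapshot(name): name is "side" or "top" or "wrist"; returns a dict with "pixels" (480x640x3 uint8, red, green, blue), "vertical_fov" (degrees; the focal length in pixels is half the picture's height over the tangent of half this angle, whatever the lens; pixels are square), "cx", "cy" (the principal point, pixels), "k1" (the pictures are not rectified: a ray, as slopes to the right and down, at radius r is drawn at 1 + k1 r^2 times it, then the intrinsics apply), "rvec" (rotation vector, rad) and "tvec" (3), from world to camera coordinates, as OpenCV has them. Camera axes: x right, y down, z forward; pixel columns grow to the right and rows downward; lengths in m; the calibration is good to about 2 mm. A picture is of the moment at which its call begins. There is no depth.
- close_job(): hands the job in; it is judged then, once.
Trained networks look in the newest picture that a camera, given by its name, has taken for a name from the list of things; names that differ only in an ending like _2 or _b are one class to them, and where a whole thing is asked for, a point or a joint stands for the part that bears it (a point fixed in the world has none). Each returns a list of dicts, best first, with "score" (0 to 1); they miss things now and then, are a little off and sometimes report something else, mostly with a low value. They report only what shows in the picture. A call takes as long as a camera call.
- masks_of(camera, query): "mask" (480x640 bool, what is visible of it) and "extent" ([left, top, right, bottom] in pixels, round what is visible of it).
- place_of(camera, query): "pixel" ([column, row] in pixels: a listed point, or the origin of a listed thing).
The state is a dict: "time": time; "joint_positions": joint angles; "qvel": joint speeds; "joint_torque": joint torques, N m; "tool_pos": TCP position; "ee_rot": TCP orientation; "wrist_force": force on the tool from outside, world axes, zero at the start; "wrist_torque": the same for the moment, N m; "width": finger opening in m; "finger_force": force on a finger pad.
Only numpy, scipy, OpenCV 4.12 (cv2) and the standard library are available. Lean on these libraries where they do the work, as an engineer would, in place of code of your own. Each camera call takes 0.05 s, during which the arm holds its last target. There are 200 camera calls.

## Task

One of the three aluminium block covers on the granite plate is bowed underneath: press gently, with a few newtons, on the ends of the covers to find the one that rocks, and hold its end right down on the plate for a moment. Then lift that cover by its grip and lay it gently, flat and upright, on the floor of the empty reject tray. Leave the two sound covers where they lie and disturb nothing else.

Things in the scene. Friction and masses are not known exactly. Their poses are not given: they have to be found in the camera images.
- plate: fixed dark granite plate, 240 x 360 x 30 mm (x, y, z). Origin: centre of its underside. The bowed cover's underside is flat over the middle 40 mm of its length and rises evenly to 3.5 mm at both ends: it rests level, as high as the others, but 2 N down at 54 mm from its middle tips it 0.07 rad, till that end lies on the plate; let go, it falls back
- cover_1: aluminium cover 140 x 64 x 10 mm (x, y, z), 0.24 to 0.31 kg, flat top; central black grip block 50 mm long (x), 14 mm wide (y), rising 28 mm above the top. Origin: centre of the underside, x along its length, z up, ends at x = +-70 mm. Lies level on the plate. Sound or bowed: not told. Sound ones have a flat underside, stay level and give under 1 mm when pressed lightly
- cover_2: aluminium cover 140 x 64 x 10 mm (x, y, z), 0.24 to 0.31 kg, flat top; central black grip block 50 mm long (x), 14 mm wide (y), rising 28 mm above the top. Origin: centre of the underside, x along its length, z up, ends at x = +-70 mm. Lies level on the plate. Sound or bowed: not told. Sound ones have a flat underside, stay level and give under 1 mm when pressed lightly
- cover_3: aluminium cover 140 x 64 x 10 mm (x, y, z), 0.24 to 0.31 kg, flat top; central black grip block 50 mm long (x), 14 mm wide (y), rising 28 mm above the top. Origin: centre of the underside, x along its length, z up, ends at x = +-70 mm. Lies level on the plate. Sound or bowed: not told. Sound ones have a flat underside, stay level and give under 1 mm when pressed lightly
- tray: fixed empty white plastic reject tray, open at the top, 172 x 104 mm outside, 22 mm high, walls 4 mm and floor 4 mm thick; inside 164 (x) x 96 (y) mm. Origin: centre of the underside; x along its length. A cover fits in lengthwise, either way round
- weight: bystander: steel knobbed weight, 26 mm across, 37 mm high, standing on the granite plate near its far edge. Origin: underside centre
- cap: bystander: black tube cap, 16 mm across, 12 mm high, on the granite plate near its far edge. Origin: underside centre
- tip_box: bystander: grey box with a clear lid, 90 x 125 mm, 57 mm high. Origin: underside centre
- jar: bystander: amber glass jar, 60 mm across, 90 mm high. Origin: underside centre
- beaker: bystander: glass beaker, 70 mm across, 90 mm high. Origin: underside centre

How it is judged:
By the outcome, as a careful person would: the job done as asked, in the order asked, and still so for the second after the job is handed in, with the robot touching nothing.
It also fails if it takes over 67 s, if anything falls off the work surface, if the arm or the gripper's body presses on something with over 40 N, if the wrist force passes 120 N, or if a joint passes its speed limit or range.

## Working session

There is one attempt and no reset: what is moved stays moved. The work goes in short steps, Python scripts to look and compute and a tool call to move; the robot and the scene stay as the last step left them, time stands still between calls to the robot, and variables do not carry over. Pictures are saved under pics/ and viewed, at most 10 in all, crops included, and the job is handed in when it is done.

Besides the shell and the picture viewer there is one more tool, called after "Emit:" as name(argument=value, ...) on one line, values as JSON. apply_moves: Moves the arm, as the interface text tells. Its arguments: {"type":"object","properties":{"commands":{"type":"array"}},"required":["commands"]}

```bash
mkdir -p pics; cat > h.py <<'E'
from bench import *
import numpy as np, cv2
def cam(s):
    f=240/np.tan(np.radians(s["vertical_fov"])/2)
    K=np.array([[f,0,s["cx"]],[0,f,s["cy"]],[0,0,1.]])
    return K,np.array([s["k1"],0,0,0,0.]),cv2.Rodrigues(np.array(s["rvec"],float))[0],np.array(s["tvec"],float)
def toworld(s,px,z):
    K,d,R,t=cam(s)
    n=cv2.undistortPoints(np.array(px,float).reshape(-1,1,2),K,d).reshape(-1,2)
    r=np.c_[n,np.ones(len(n))]@R; c=-R.T@t
    return c+r*((z-c[2])/r[:,2])[:,None]
def save(s,name): cv2.imwrite(f"pics/{name}.png",s["pixels"][:,:,::-1])
E
python3 - <<'E'
from h import *
o=get_obs(); print({k:np.round(v,3) for k,v in o.items()})
for c in ["top","side"]:
    s=snapshot(c); save(s,c+"0")
    K,d,R,t=cam(s); print(c,"campos",-R.T@t, s["k1"])
    for q,z in [("cover_1",.03),("tray",0),("plate",0),("weight",.03),("cap",.03),("tip_box",0),("jar",0),("beaker",0)]:
        for r in place_of(c,q)[:4]:
            print(c,q,round(r["score"],2),np.round(r["pixel"]),np.round(toworld(s,r["pixel"],z)[0],3))
    if c=="top":
      for q,z in [("cover_1",.04),("tray",.022),("plate",.03)]:
        for r in masks_of(c,q)[:4]:
            m=r["mask"].astype(np.uint8); p=np.argwhere(m)[:,::-1]
            w=toworld(s,p,z)[:,:2].astype(np.float32); print(q,round(r["score"],2),cv2.minAreaRect(w*1000), len(p))
E
```

```text
{'time': np.float64(0.0), 'joint_positions': array([-1.304,  0.088,  1.372, -0.   ,  1.684, -0.103]), 'qvel': array([-0.001, -0.   ,  0.001, -0.001,  0.   , -0.   ]), 'joint_torque': array([ 0.0000e+00, -3.4017e+01, -3.0243e+01,  7.2000e-02,  3.3000e-02,
       -0.0000e+00]), 'tool_pos': array([ 0.199, -0.512,  0.204]), 'ee_rot': array([-3.139, -0.   ,  0.37 ]), 'wrist_force': array([ 0.31 , -0.074, -0.3  ]), 'wrist_torque': array([ 0.001, -0.048,  0.044]), 'finger_force': np.float64(0.0), 'width': np.float64(0.094)}
top campos [0.49932145 0.03222384 0.98073037] -0.07096650139505312
top cover_1 0.95 [393. 304.] [ 0.479 -0.144  0.03 ]
top cover_1 0.83 [443. 297.] [ 0.49  -0.252  0.03 ]
top cover_1 0.6 [348. 313.] [ 0.463 -0.048  0.03 ]
top tray 0.56 [211. 293.] [0.513 0.252 0.   ]
top tray 0.56 [388. 292.] [ 0.506 -0.14   0.   ]
top plate 0.98 [392. 291.] [ 0.508 -0.148  0.   ]
top weight 0.5 [364. 255.] [ 0.586 -0.085  0.03 ]
top cap 0.6 [409. 243.] [ 0.61  -0.186  0.03 ]
top cap 0.34 [361. 251.] [ 0.594 -0.08   0.03 ]
top cap 0.2 [346. 176.] [ 0.763 -0.053  0.03 ]
top tip_box 0.87 [
[... 707 characters left out ...]
8339844) 3978
plate 0.98 ((505.7233581542969, -143.63665771484375), (244.462890625, 362.639404296875), 9.391830444335938) 12795
side campos [0.43631032 0.58404274 0.61193179] 0.016435461862998716
side cover_1 0.93 [407. 168.] [ 0.502 -0.265  0.03 ]
side cover_1 0.92 [412. 240.] [ 0.459 -0.048  0.03 ]
side cover_1 0.82 [405. 205.] [ 0.487 -0.141  0.03 ]
side tray 0.89 [338. 388.] [0.515 0.252 0.   ]
side plate 0.68 [395. 216.] [ 0.502 -0.14   0.   ]
side weight 0.76 [342. 212.] [ 0.598 -0.087  0.03 ]
side cap 0.5 [348. 182.] [ 0.61  -0.183  0.03 ]
side tip_box 0.57 [257. 219.] [ 0.764 -0.054  0.   ]
side jar 0.57 [225. 286.] [0.75  0.122 0.   ]
side beaker 0.66 [185. 351.] [0.754 0.259 0.   ]
```

View pics/top0.png

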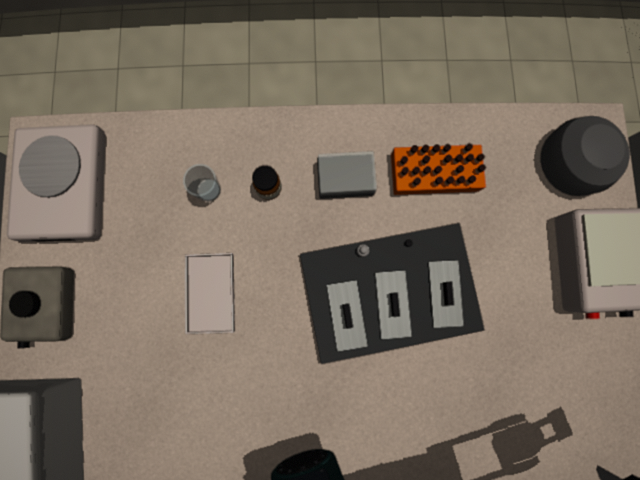

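View pics/side0.png

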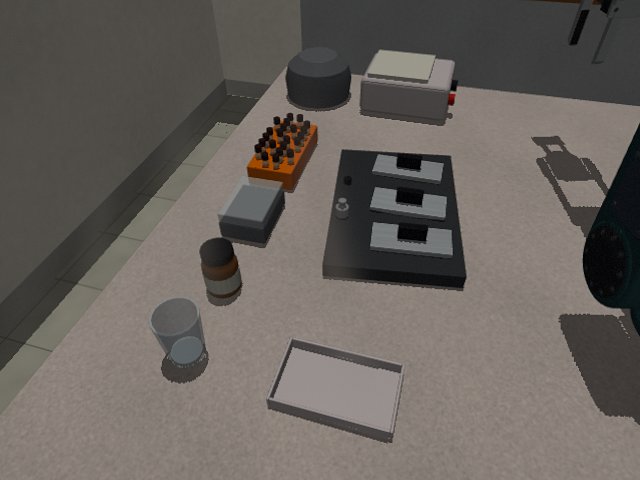

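The two pictures agree: the three covers lie on the dark plate at top-view (348,313), (393,304) and (443,297), and the tray is empty at (211,293). The weight (364,250) and cap (408,243) stand at the plate's far edge. I'll move over the right-hand cover with the gripper shut.

Emit:
apply_moves(commands=[[0, 0, -0.35, 0.04, 0.05, 0, 0], [0, 0, -0.35, 0.08, 0.09, 0, 0], [0, 0, -0.35, 0.12, 0.13, 0, 0], [0, 0, -0.35, 0.16, 0.17, 0, 0], [0, 0, -0.35, 0.2, 0.21, 0, 0]])

```text
time: 1.55
tool_pos: [0.3676, -0.3337, 0.2057]
ee_rot: [3.141, -0.001, 0.019]
wrist_force: [-0.3, 0.1, 0.7]
width: 0.0574
finger_force: 0.0
```

```bash
python3 - <<'E'
from h import *
import bench
print([n for n in dir(bench) if 'grip' in n.lower()])
o=get_obs(); print({k:np.round(o[k],4) for k in ["time","tool_pos","ee_rot","wrist_force","width"]})
s=snapshot("wrist"); save(s,"w1")
for r in masks_of("wrist","cover_1")[:4]:
    m=r["mask"].astype(np.uint8); p=np.argwhere(m)[:,::-1]
    w=toworld(s,p,.04)[:,:2].astype(np.float32); print(round(r["score"],2),r["extent"],cv2.minAreaRect(w*1000), len(p))
for r in place_of("wrist","cover_1")[:4]: print(round(r["score"],2),r["pixel"],toworld(s,r["pixel"],.03))
E
```

```text
['grip_point_offset']
{'time': np.float64(1.55), 'tool_pos': array([ 0.3676, -0.3337,  0.2057]), 'ee_rot': array([ 3.1409e+00, -5.0000e-04,  1.9100e-02]), 'wrist_force': array([-0.2819,  0.0546,  0.6635]), 'width': np.float64(0.0574)}
0.93 [32.5, 0.0, 135.4, 165.8] ((472.5421142578125, -143.54920959472656), (124.7890853881836, 69.77140808105469), 2.065897226333618) 13758
0.79 [179.8, 0.0, 272.0, 142.1] ((481.4927978515625, -256.7352294921875), (103.80001068115234, 66.18885040283203), 0.8525187373161316) 11849
0.75 [0.0, 63.9, 32.8, 181.9] ((438.03533935546875, -81.2597427368164), (26.99215316772461, 97.56206512451172), 80.31757354736328) 1998
0.82 [226.3, 49.6] [[ 0.49976645 -0.25461842  0.03      ]]
0.76 [88.8, 73.0] [[ 0.4816117  -0.14241574  0.03      ]]
```

View pics/w1.png

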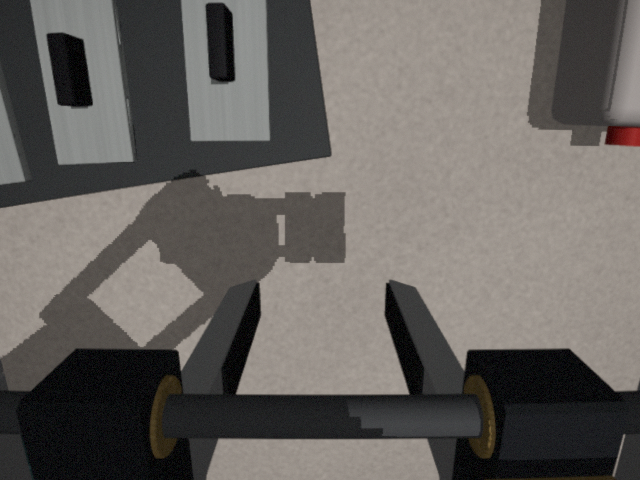

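The wrist view shows the right-hand cover's near edge at row 141, and its grip at (220,42). The middle cover's grip is at (70,70). That puts the covers at about C (0.4995,-0.256) and B (0.480,-0.142). Next I'll go to C's near end.

Emit:
apply_moves(commands=[[0, 0, 0, 0.04, 0.04, -0.01, 0], [0, 0, 0, 0.077, 0.077, -0.03, 0], [0, 0, 0, 0.077, 0.077, -0.08, 0], [0, 0, 0, 0.077, 0.077, -0.12, 0], [0, 0, 0, 0.077, 0.077, -0.145, 0]])

```text
time: 2.2
tool_pos: [0.4411, -0.2574, 0.0562]
ee_rot: [-3.138, 0.005, 0.019]
wrist_force: [-0.1, -0.8, -0.3]
width: 0.0054
finger_force: 0.0
```

Emit:
apply_moves(commands=[[0, 0, 0, 0, 0, 0, 0], [0, 0, 0, 0, 0, 0, 0], [0, 0, 0, 0, 0, 0, 0], [0, 0, 0, 0, 0, 0, 0], [0, 0, 0, 0, 0, 0, 0]])

```text
time: 2.7
tool_pos: [0.4443, -0.2591, 0.0623]
ee_rot: [3.139, -0.003, 0.019]
wrist_force: [-0.7, 0.7, 0.2]
width: 0.0007
finger_force: 0.0
```

Emit:
apply_moves(commands=[[0, 0, 0, 0.001, 0.002, -0.008, 0], [0, 0, 0, 0.001, 0.002, -0.014, 0], [0, 0, 0, 0.001, 0.002, -0.016, 0], [0, 0, 0, 0.001, 0.002, -0.017, 0], [0, 0, 0, 0.001, 0.002, -0.017, 0]])

```text
time: 3.2
tool_pos: [0.4444, -0.256, 0.0431]
ee_rot: [-3.141, 0.001, 0.02]
wrist_force: [-0.8, 0.4, -0.2]
width: 0.0003
finger_force: 0.0
```

```bash
cat > st.py <<'E'
from h import *
o=get_obs(); print({k:np.round(o[k],4) for k in ["time","tool_pos","wrist_force","wrist_torque"]})
E
python3 st.py; python3 -c "
import bench;print(bench.grip_point_offset)"
```

```text
{'time': np.float64(3.2), 'tool_pos': array([ 0.4444, -0.256 ,  0.0431]), 'wrist_force': array([-0.7738,  0.3585, -0.233 ]), 'wrist_torque': array([ 0.0133,  0.0444, -0.0138])}
0.0188
```

Emit:
apply_moves(commands=[[0, 0, 0, 0, 0, -0.001, 0], [0, 0, 0, 0, 0, -0.002, 0], [0, 0, 0, 0, 0, -0.003, 0], [0, 0, 0, 0, 0, -0.003, 0], [0, 0, 0, 0, 0, -0.003, 0]])

```text
time: 3.7
tool_pos: [0.4445, -0.2562, 0.0405]
ee_rot: [3.142, 0.0, 0.02]
wrist_force: [-0.2, 0.2, 0.1]
width: 0.0008
finger_force: 0.0
```

Emit:
apply_moves(commands=[[0, 0, 0, 0, 0, -0.0005, 0], [0, 0, 0, 0, 0, -0.001, 0], [0, 0, 0, 0, 0, -0.001, 0], [0, 0, 0, 0, 0, -0.001, 0], [0, 0, 0, 0, 0, -0.001, 0]])

```text
time: 4.2
tool_pos: [0.4447, -0.2563, 0.0403]
ee_rot: [3.141, -0.0, 0.02]
wrist_force: [-2.2, 1.0, 5.0]
width: 0.0004
finger_force: 2.7
```

5 N with no give at z 0.040, so C is sound. On to the middle cover.

Emit:
apply_moves(commands=[[0, 0, 0, 0, 0, 0.015, 0], [0, 0, 0.018, -0.01, 0.04, 0.025, 0], [0, 0, 0.018, -0.018, 0.08, 0.025, 0], [0, 0, 0.018, -0.018, 0.113, 0.025, 0], [0, 0, 0.018, -0.018, 0.113, 0.015, 0]])

```text
time: 4.7
tool_pos: [0.4272, -0.1406, 0.0553]
ee_rot: [3.141, -0.003, 0.042]
wrist_force: [0.1, 0.0, 0.9]
width: 0.0006
finger_force: 0.0
```

Emit:
apply_moves(commands=[[0, 0, 0, 0, 0, -0.007, 0], [0, 0, 0, 0, 0, -0.012, 0], [0, 0, 0, 0, 0, -0.013, 0], [0, 0, 0, 0, 0, -0.013, 0], [0, 0, 0, 0, 0, -0.013, 0]])

```text
time: 5.2
tool_pos: [0.4267, -0.1439, 0.0416]
ee_rot: [3.141, -0.0, 0.037]
wrist_force: [0.4, -0.1, 0.1]
width: 0.0002
finger_force: 0.0
```

Emit:
apply_moves(commands=[[0, 0, 0, 0, 0, -0.0005, 0], [0, 0, 0, 0, 0, -0.001, 0], [0, 0, 0, 0, 0, -0.0015, 0], [0, 0, 0, 0, 0, -0.0015, 0], [0, 0, 0, 0, 0, -0.0015, 0]])

```text
time: 5.7
tool_pos: [0.4266, -0.1434, 0.0403]
ee_rot: [3.141, -0.0, 0.038]
wrist_force: [0.0, -0.8, 1.8]
width: 0.0004
finger_force: 0.6
```

Emit:
apply_moves(commands=[[0, 0, 0, 0, 0, -0.0003, 0], [0, 0, 0, 0, 0, -0.0006, 0], [0, 0, 0, 0, 0, -0.0006, 0], [0, 0, 0, 0, 0, -0.0006, 0], [0, 0, 0, 0, 0, -0.0006, 0]])

```text
time: 6.2
tool_pos: [0.4265, -0.1433, 0.0395]
ee_rot: [3.141, 0.0, 0.038]
wrist_force: [-1.3, -0.7, 2.4]
width: 0.0005
finger_force: 1.2
```

Emit:
apply_moves(commands=[[0, 0, 0, 0, 0, -0.0005, 0], [0, 0, 0, 0, 0, -0.001, 0], [0, 0, 0, 0, 0, -0.001, 0], [0, 0, 0, 0, 0, -0.001, 0], [0, 0, 0, 0, 0, -0.001, 0]])

```text
time: 6.7
tool_pos: [0.4263, -0.1432, 0.0384]
ee_rot: [3.141, 0.0, 0.038]
wrist_force: [-2.7, -1.7, 3.9]
width: 0.0001
finger_force: 1.7
```

It gives way 2 mm, so the middle cover is the bowed one. I'll press its end right down and hold it there.

Emit:
apply_moves(commands=[[0, 0, 0, 0, 0, -0.0005, 0], [0, 0, 0, 0, 0, -0.001, 0], [0, 0, 0, 0, 0, -0.001, 0], [0, 0, 0, 0, 0, -0.001, 0], [0, 0, 0, 0, 0, -0.001, 0]])

```text
time: 7.2
tool_pos: [0.4264, -0.1433, 0.0381]
ee_rot: [3.141, 0.0, 0.038]
wrist_force: [-5.1, -2.1, 7.5]
width: 0.0005
finger_force: 3.8
```

Emit:
apply_moves(commands=[[0, 0, 0, 0, 0, -0.0003, 0], [0, 0, 0, 0, 0, -0.0005, 0], [0, 0, 0, 0, 0, -0.0005, 0], [0, 0, 0, 0, 0, -0.0005, 0], [0, 0, 0, 0, 0, -0.0005, 0]])

```text
time: 7.7
tool_pos: [0.4264, -0.1433, 0.0381]
ee_rot: [3.141, 0.0, 0.038]
wrist_force: [-6.1, -0.5, 9.1]
width: 0.0005
finger_force: 4.9
```

```bash
python3 - <<'E'
from h import *
s=snapshot("side"); cv2.imwrite("pics/s1.png",cv2.resize(s["pixels"][140:300,310:480,::-1],None,fx=4,fy=3.7))
E
```

```text
(no output)
```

View pics/s1.png

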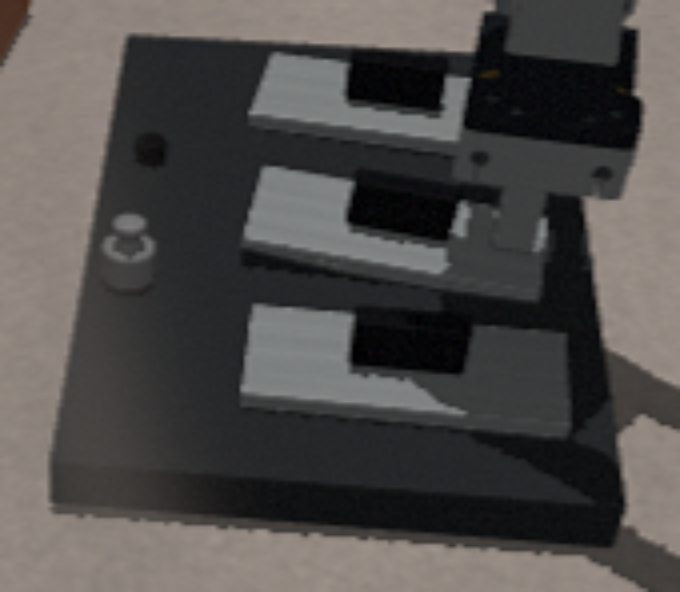

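The picture shows the middle cover tipped: its near end, under the fingers at (540,290), is down and its far end at (250,245) is raised off the plate. z stalls at 0.0381 while the force climbs, so the end is on the plate. I'll hold a little longer, then lift gently.

Emit:
apply_moves(commands=[[0, 0, 0, 0, 0, 0, 0], [0, 0, 0, 0, 0, 0, 0], [0, 0, 0, 0, 0, 0, 0], [0, 0, 0, 0, 0, 0.0005, 0], [0, 0, 0, 0, 0, 0.001, 0]])

```text
time: 8.25
tool_pos: [0.4264, -0.1432, 0.0383]
ee_rot: [3.141, 0.0, 0.038]
wrist_force: [-3.1, -1.6, 3.1]
width: 0.0005
finger_force: 2.0
```

Emit:
apply_moves(commands=[[0, 0, 0, 0, 0, 0.001, 0], [0, 0, 0, 0, 0, 0.002, 0], [0, 0, 0, 0, 0, 0.003, 0], [0, 0, 0, 0, 0, 0.005, 0], [0, 0, 0, 0, 0, 0.015, 0]])

```text
time: 8.75
tool_pos: [0.4257, -0.1423, 0.0518]
ee_rot: [-3.14, 0.002, 0.038]
wrist_force: [-0.0, 0.2, -0.2]
width: 0.0003
finger_force: 0.0
```

Emit:
apply_moves(commands=[[0, 0, 0, 0, 0, 0.04, 45], [0, 0, 0, 0, 0, 0.08, 45], [0, 0, 0, 0, 0, 0.11, 45], [0, 0, 0, 0, 0, 0.11, 45], [0, 0, 0, 0, 0, 0.11, 45]])

```text
time: 9.25
tool_pos: [0.427, -0.1432, 0.1637]
ee_rot: [3.141, -0.002, 0.038]
wrist_force: [0.2, 0.8, -0.7]
width: 0.0372
finger_force: 0.0
```

```bash
python3 st.py; python3 - <<'E'
from h import *
s=snapshot("wrist"); save(s,"w2")
for r in masks_of("wrist","cover_2")[:3]:
    m=r["mask"].astype(np.uint8); p=np.argwhere(m)[:,::-1]
    w=toworld(s,p,.04)[:,:2].astype(np.float32); print(round(r["score"],2),r["extent"],cv2.minAreaRect(w*1000), len(p))
# grip block: dark blob inside cover bounds, top at z=.068
K,d,R,t=cam(s)
c=np.array([[x,y,.068] for x,y in [(.445,-.165),(.445,-.12),(.515,-.12),(.515,-.165)]])
px=cv2.projectPoints(c,cv2.Rodrigues(R)[0],t,K,d)[0].reshape(-1,2)
m=np.zeros((480,640),np.uint8); cv2.fillConvexPoly(m,px.astype(int),1)
g=s["pixels"].max(2); p=np.argwhere((g<45)&(m>0))[:,::-1]
print(px.round(), len(p)); print(cv2.minAreaRect((toworld(s,p,.068)[:,:2]*1000).astype(np.float32)))
E
```

```text
{'time': np.float64(9.25), 'tool_pos': array([ 0.427 , -0.1432,  0.1637]), 'wrist_force': array([ 0.2265,  0.755 , -0.6936]), 'wrist_torque': array([0.0601, 0.0383, 0.0048])}
0.93 [429.0, 26.9, 546.6, 232.9] ((499.7577819824219, -254.69847106933594), (140.27210998535156, 66.8083267211914), 1.1837009191513062) 18649
0.88 [280.2, 54.3, 370.6, 253.8] ((480.583740234375, -141.75997924804688), (139.5961456298828, 64.16967010498047), 2.9899730682373047) 17854
[[357. 216.]
 [290. 214.]
 [292. 105.]
 [364. 107.]] 295
((480.8507385253906, -141.0386505126953), (47.44807815551758, 12.184953689575195), 2.563310384750366)
```

View pics/w2.png

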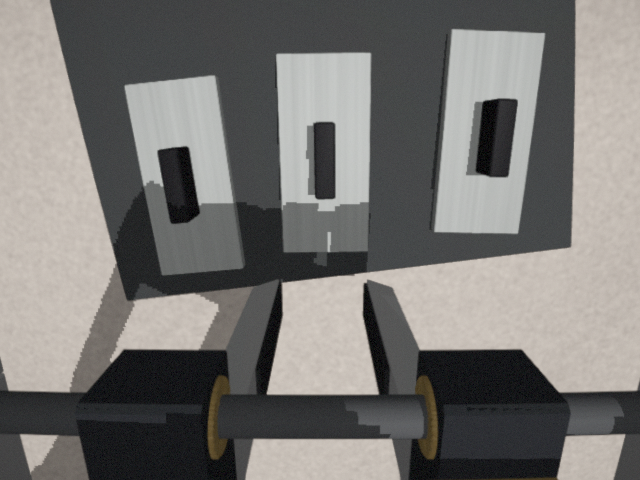

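The wrist view puts the middle cover's grip at (325,160), which is world (0.481,-0.1415) with yaw 0.05. All three covers lie level and in place. I'll go over the grip and down, then close.

Emit:
apply_moves(commands=[[0, 0, 0.01, 0.03, 0.001, 0, 45], [0, 0, 0.01, 0.054, 0.002, -0.02, 45], [0, 0, 0.01, 0.054, 0.002, -0.06, 45], [0, 0, 0.01, 0.054, 0.002, -0.08, 45], [0, 0, 0.01, 0.054, 0.002, -0.08, 45]])

```text
time: 9.85
tool_pos: [0.4766, -0.1394, 0.0768]
ee_rot: [-3.136, 0.011, 0.048]
wrist_force: [0.3, 0.8, -0.4]
width: 0.0428
finger_force: 0.0
```

Emit:
apply_moves(commands=[[0, 0, 0, 0, 0, -0.02, 45], [0, 0, 0, 0, 0, -0.033, 45], [0, 0, 0, 0, 0, -0.038, 45], [0, 0, 0, 0, 0, -0.039, 45], [0, 0, 0, 0, 0, -0.039, 45]])

```text
time: 10.35
tool_pos: [0.4809, -0.1414, 0.0445]
ee_rot: [3.141, -0.001, 0.048]
wrist_force: [0.6, -0.2, -0.3]
width: 0.0425
finger_force: 0.0
```

Emit:
apply_moves(commands=[[0, 0, 0, 0, 0, 0, 45], [0, 0, 0, 0, 0, 0, 10], [0, 0, 0, 0, 0, 0, 10], [0, 0, 0, 0, 0, 0, 5], [0, 0, 0, 0, 0, 0, 0]])

```text
time: 10.85
tool_pos: [0.4806, -0.1415, 0.0441]
ee_rot: [3.141, -0.0, 0.048]
wrist_force: [-0.3, -1.3, 0.6]
width: 0.0138
finger_force: 16.2
```

Emit:
apply_moves(commands=[[0, 0, 0, 0, 0, 0, 0], [0, 0, 0, 0, 0, 0.003, 0], [0, 0, 0, 0, 0, 0.01, 0], [0, 0, 0, 0, 0, 0.03, 0], [0, 0, 0, 0, 0, 0.06, 0]])

```text
time: 11.35
tool_pos: [0.4786, -0.1402, 0.1023]
ee_rot: [-3.139, 0.005, 0.048]
wrist_force: [0.7, -0.8, -4.1]
width: 0.0141
finger_force: 30.0
```

Emit:
apply_moves(commands=[[0, 0, 0, 0, 0, 0.03, 0], [0, 0, -0.02, 0.005, 0.02, 0.04, 0], [0, 0, -0.03, 0.01, 0.05, 0.04, 0], [0, 0, -0.05, 0.015, 0.085, 0.04, 0], [0, 0, -0.055, 0.02, 0.12, 0.04, 0]])

```text
time: 11.85
tool_pos: [0.5004, -0.02, 0.1441]
ee_rot: [-3.141, 0.0, -0.009]
wrist_force: [0.9, 0.5, -2.6]
width: 0.0141
finger_force: 30.0
```

Emit:
apply_moves(commands=[[0, 0, 0, 0.003, 0.04, 0, 0], [0, 0, 0, 0.006, 0.08, 0, 0], [0, 0, 0, 0.01, 0.12, 0, 0], [0, 0, 0, 0.012, 0.15, 0, 0], [0, 0, 0, 0.013, 0.175, 0, 0]])

```text
time: 12.35
tool_pos: [0.513, 0.1559, 0.1438]
ee_rot: [-3.141, 0.001, -0.006]
wrist_force: [0.6, -0.2, -2.9]
width: 0.0144
finger_force: 30.0
```

```bash
python3 - <<'E'
from h import *
o=get_obs(); print({k:np.round(o[k],4) for k in ["time","tool_pos","ee_rot","wrist_force","width","finger_force"]})
s=snapshot("wrist"); save(s,"w3")
for c in ["wrist"]:
  for r in masks_of(c,"tray")[:2]:
    p=np.argwhere(r["mask"])[:,::-1]; print("tray",r["score"],r["extent"],cv2.minAreaRect((toworld(s,p,.022)[:,:2]*1000).astype(np.float32)))
  for r in masks_of(c,"cover_2")[:2]:
    p=np.argwhere(r["mask"])[:,::-1]; print("cover",r["score"],r["extent"],cv2.minAreaRect((toworld(s,p,o["tool_pos"][2]-.004)[:,:2]*1000).astype(np.float32)))
E
```

```text
{'time': np.float64(12.35), 'tool_pos': array([0.513 , 0.1559, 0.1438]), 'ee_rot': array([-3.1414e+00,  1.0000e-03, -5.6000e-03]), 'wrist_force': array([ 0.556 , -0.1802, -2.9342]), 'width': np.float64(0.0144), 'finger_force': np.float64(29.9986)}
tray 0.82 [106.2, 105.1, 262.0, 338.1] ((515.3175048828125, 252.47506713867188), (172.23692321777344, 107.03765106201172), 0.43408894538879395)
cover 0.76 [251.6, 139.2, 395.4, 393.0] ((520.6521606445312, 156.545166015625), (64.44014739990234, 125.85823822021484), 89.59977722167969)
cover 0.75 [537.1, 204.6, 636.1, 385.5] ((507.0487060546875, 29.1895751953125), (92.73816680908203, 45.3266487121582), 7.107999801635742)
```

View pics/w3.png

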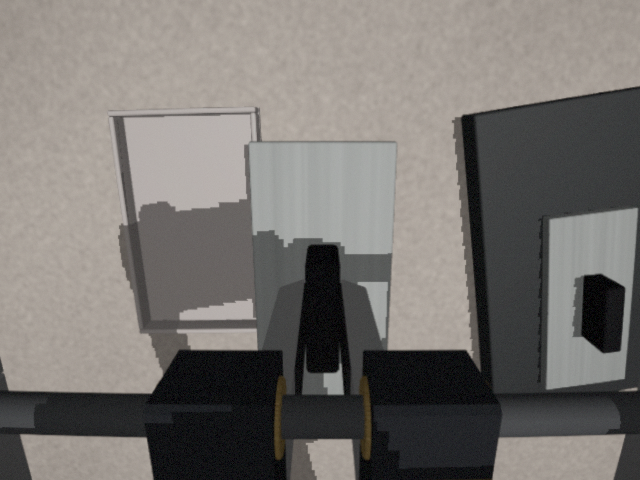

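The cover is firmly held and level: its far edge is at row 142, square with the tray, whose outline runs from (110,110) to (260,330). The tray centre is (0.5145,0.252). I'll go over it and down.

Emit:
apply_moves(commands=[[0, 0, 0.003, 0.001, 0.04, 0, 0], [0, 0, 0.003, 0.0015, 0.075, 0, 0], [0, 0, 0.003, 0.0015, 0.096, 0, 0], [0, 0, 0.003, 0.0015, 0.096, -0.02, 0], [0, 0, 0.003, 0.0015, 0.096, -0.05, 0]])

```text
time: 13.0
tool_pos: [0.517, 0.2499, 0.0959]
ee_rot: [-3.14, -0.005, -0.004]
wrist_force: [-0.6, 0.4, -3.2]
width: 0.014
finger_force: 30.0
```

Emit:
apply_moves(commands=[[0, 0, 0, 0, 0, -0.02, 0], [0, 0, 0, 0, 0, -0.04, 0], [0, 0, 0, 0, 0, -0.055, 0], [0, 0, 0, 0, 0, -0.065, 0], [0, 0, 0, 0, 0, -0.068, 0]])

```text
time: 13.5
tool_pos: [0.5145, 0.249, 0.0247]
ee_rot: [3.141, 0.002, -0.005]
wrist_force: [0.8, 0.5, -3.4]
width: 0.0137
finger_force: 30.0
```

Emit:
apply_moves(commands=[[0, 0, 0, 0, 0, -0.001, 0], [0, 0, 0, 0, 0, -0.002, 0], [0, 0, 0, 0, 0, -0.003, 0], [0, 0, 0, 0, 0, -0.004, 0], [0, 0, 0, 0, 0, -0.004, 0]])

```text
time: 14.0
tool_pos: [0.5151, 0.2499, 0.0221]
ee_rot: [-3.142, -0.0, -0.004]
wrist_force: [-0.5, -0.5, -2.9]
width: 0.0139
finger_force: 30.0
```

Emit:
apply_moves(commands=[[0, 0, 0, 0, 0.001, -0.0005, 0], [0, 0, 0, 0, 0.002, -0.001, 0], [0, 0, 0, 0, 0.002, -0.002, 0], [0, 0, 0, 0, 0.002, -0.003, 0], [0, 0, 0, 0, 0.002, -0.003, 0]])

```text
time: 14.5
tool_pos: [0.5148, 0.2518, 0.0186]
ee_rot: [3.141, 0.0, -0.004]
wrist_force: [0.2, -0.1, -3.8]
width: 0.0137
finger_force: 30.0
```

Emit:
apply_moves(commands=[[0, 0, 0, 0, 0, -0.0005, 0], [0, 0, 0, 0, 0, -0.001, 0], [0, 0, 0, 0, 0, -0.001, 0], [0, 0, 0, 0, 0, -0.001, 0], [0, 0, 0, 0, 0, -0.001, 0]])

```text
time: 15.0
tool_pos: [0.5151, 0.2518, 0.0181]
ee_rot: [3.142, -0.0, -0.004]
wrist_force: [-0.7, -0.0, -0.5]
width: 0.014
finger_force: 30.0
```

The load has come off the wrist, so the cover is on the floor. I'll release it.

Emit:
apply_moves(commands=[[0, 0, 0, 0, 0, -0.0003, 0], [0, 0, 0, 0, 0, -0.0003, 16], [0, 0, 0, 0, 0, -0.0003, 22], [0, 0, 0, 0, 0, -0.0003, 32], [0, 0, 0, 0, 0, -0.0003, 32]])

```text
time: 15.5
tool_pos: [0.5153, 0.2519, 0.0178]
ee_rot: [-3.142, -0.0, -0.004]
wrist_force: [0.0, 0.5, 0.3]
width: 0.0295
finger_force: 0.0
```

Emit:
apply_moves(commands=[[0, 0, 0, 0, 0, 0.001, 32], [0, 0, 0, 0, 0, 0.01, 32], [0, 0, 0, 0, 0, 0.03, 32], [0, 0, 0, 0, 0, 0.06, 32], [0, 0, 0, 0, 0, 0.1, 32]])

```text
time: 16.0
tool_pos: [0.5138, 0.2513, 0.1173]
ee_rot: [3.14, 0.004, -0.004]
wrist_force: [1.0, 0.5, -0.5]
width: 0.0302
finger_force: 0.0
```

Emit:
apply_moves(commands=[[0, 0, 0, -0.03, -0.03, 0.05, 32], [0, 0, 0, -0.06, -0.06, 0.08, 32], [0, 0, 0, -0.09, -0.09, 0.08, 32], [0, 0, 0, -0.12, -0.11, 0.08, 32], [0, 0, 0, -0.14, -0.12, 0.08, 32]])

```text
time: 16.5
tool_pos: [0.3735, 0.1304, 0.1995]
ee_rot: [-3.142, -0.003, -0.006]
wrist_force: [0.2, -0.2, -0.5]
width: 0.0299
finger_force: 0.0
```

```bash
python3 - <<'E'
from h import *
o=get_obs(); print({k:np.round(o[k],4) for k in ["time","tool_pos","wrist_force","width"]})
s=snapshot("side"); save(s,"s2")
s=snapshot("top")
for q,z in (("cover_1",.04),("tray",.022)):
  for r in masks_of("top",q)[:4]:
    p=np.argwhere(r["mask"])[:,::-1]; print(q,round(r["score"],2),cv2.minAreaRect((toworld(s,p,z)[:,:2]*1000).astype(np.float32)))
E
```

```text
{'time': np.float64(16.5), 'tool_pos': array([0.3735, 0.1304, 0.1995]), 'wrist_force': array([ 0.2292, -0.2082, -0.4617]), 'width': np.float64(0.0299)}
cover_1 0.98 ((458.5338134765625, -42.18677520751953), (142.46473693847656, 66.50589752197266), 7.750868797302246)
cover_1 0.79 ((497.89849853515625, -254.97384643554688), (141.41226196289062, 68.84202575683594), 1.8971333503723145)
cover_1 0.61 ((752.010009765625, 265.208984375), (91.51435852050781, 69.63862609863281), 30.061264038085938)
cover_1 0.55 ((514.0435791015625, 246.27850341796875), (62.3226318359375, 135.98536682128906), 89.7134780883789)
tray 0.68 ((514.6568603515625, 251.12973022460938), (108.3653564453125, 172.3548126220703), 89.43547058105469)
tray 0.41 ((758.6204223632812, 267.517333984375), (95.38292694091797, 72.59241485595703), 44.02950668334961)
```

View pics/s2.png

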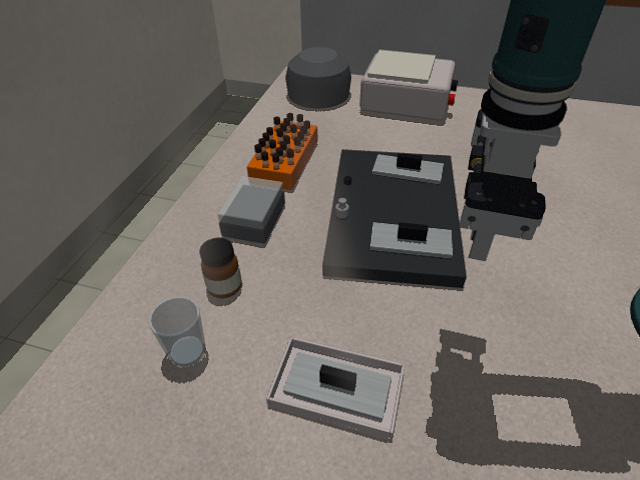

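The bowed cover lies flat and upright in the tray, with its grip at (338,377). The two sound covers, the weight and the cap are where they were, and the arm is clear.

```bash
python3 -c "
from bench import *
print(close_job())"
```

```text
the job is handed in; nothing more can be done
None
```

The middle cover was the bowed one: I held its end down on the plate, then laid the cover flat in the reject tray. I pressed the right-hand cover and found it sound, never touched the left one, and handed the job in at about 17 s.

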